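# Nest a painted keepsake dish, its cork spacer and its lid in the assembly jig

## Robot

A 6-joint arm with a two-finger parallel gripper is mounted at the origin on the work surface. World frame = base frame: x ahead of the robot, y to its left, z up, the work surface at z = 0. Lengths are in m, angles in rad, forces in N, time in s.
With the tool pointing down it reaches from about 0.3 to 0.875 m from the base axis. Payload 6.4 kg.
Tool frame: the origin (TCP) lies between the finger pads; the fingertips stand 22 mm ahead of it and the grasp point (between the pads) lies 3 mm ahead of it; z points along the fingers, y is the line along which they close (so a half turn about z gives the same grasp; the last joint's range is limited). The gripper opens to 85 mm and grips with 20 to 120 N. Pads are 22 mm wide; open, the fingers measure 114 mm over their backs; the gripper's body (76 mm by 85 mm) begins 54 mm behind the grasp point. The pads swing forward as they close: fully open they stand 13 mm farther back than shut.
Start: joints at [-1.476, 0.181, 1.607, -0, 1.354, -0.206], TCP at [0.17, -0.549, 0.253] pointing down, gripper open.
Joint ranges: [-2.99, 2.99], [-0.89, 2.07], [0.3, 2.58], [-1.14, 4.28], [0, 2.63], [-3.12, 3.12]. Speed limits (rad/s): [2.57, 2.57, 3.01, 3.14, 3.14, 3.14].

## Interface

Orientations are given as a unit quaternion [w, x, y, z].
In Python, from bench import ctrl, imaging, workorder gives the robot as it stands.
- The arm moves only by the shell command python3 -m pendant 'ROWS' [OPENING]. ROWS is JSON, a list of rows, each a list of 4 numbers: the shift along the tool's x, y, z in cm, then the turn about the tool's z in degrees. In form: [[dx, dy, dz, roll], ...]. A call has 1 to 12 rows; each row is the pose to reach, as a shift and turn from the pose commanded when the call began, along the tool's axes at that moment; what a row does not reach only later rows make up. A row lasts 1/12 s, in which the tool goes at most 41.7 mm and 7.16 degrees, less where a joint would pass 70% of its speed; a pose out of reach is approached as far as the arm can. A call with a gripper value outside its range is refused whole. OPENING is the opening, from 0 (shut) to 1 (fully open), set as the call begins (- or left out, the last holds). The fingers move at their own pace and stop on an object; the grip force is fixed at half the most. Time passes only in rows, so rows that repeat a pose let the fingers close. It gives the time, the measured TCP pose, the force, the opening and the grip force at its end, in the units of the state.
- ctrl.get_obs(): the state, without advancing time (a new reading comes with each control period).
- imaging.camera(name): name is "scene" or "top" or "wrist"; returns the picture (400x640x3 uint8, red, green, blue); there is no depth.
- imaging.camera_info(name): a dict with "K" (3x3 intrinsics, pixels), "k1" (the pictures are not rectified: a ray, as slopes to the right and down, at radius r is drawn at 1 + k1 r^2 times it, then the intrinsics apply), "T" (4x4, takes a point from camera to world coordinates); the wrist camera has in their place "tool_from_camera" (4x4, takes a point from camera to tool coordinates, whose origin is the TCP and whose axes are the flange's). Camera axes: x right, y up, looking along -z (the intrinsics and any distortion apply to the point x, -y, -z); pixel columns grow to the right and rows downward; lengths in m; the calibration is good to about 2 mm. A picture is of the moment at which its call begins: read the wrist's pose just before it. camera_info takes no time and is no camera call.
- workorder.hand_in(): hands the job in; it is judged then, once.
The state is a dict: "time_s": time; "q": joint angles; "dq": joint speeds; "joint_efforts": joint torques, N m; "eef_pos": TCP position; "eef_rot": TCP orientation; "wrist_force": force on the tool from outside, world axes, zero at the start; "torque": the same for the moment, N m; "opening": opening from 0.0 (shut) to 1.0 (fully open); "grasp_force": force on a finger pad.
Only numpy, scipy, OpenCV 4.12 (cv2) and the standard library are available. Lean on these libraries where they do the work, as an engineer would, in place of code of your own. Each camera call takes 0.05 s, during which the arm holds its last target. There are 200 camera calls.

## Task

Put the painted square dish together in the wooden assembly jig: lay the dish open side up in the jig's pocket, then the cork spacer on its rim, then the knobbed wooden lid on the cork with its knob up, each one square and flat, fully home inside the pocket and let go before the next. The pocket has been clamped at an unknown place along the jig's base, so feel for its walls gently; lower the parts rather than dropping them, force nothing on the jig, and leave the other ware where it stands.

Things in the scene. Friction and masses are not known exactly. Their poses are not given: they have to be found in the camera images.
- jig: Wooden assembly jig, fixed. Pale base 110 x 200 x 10 mm (x, y, z); origin: centre of its underside at table height, z up. On it a dark nest block with a square pocket open to the top, square with the base, centred in its x, but clamped immovably with its centre anywhere from -14 to +14 mm along the base's y. That setting is NOT in this pose and differs each time: find it by touch or eye.
- range_mid (a point): Point on the jig base's frame, 20 mm above the jig's origin: where the centre of the pocket's floor would be if the nest were clamped in mid-range. It does not move with the nest. Pocket floor (white) 20 mm above the table, wall tops 66 mm above the table, no lead-in chamfer.
- range_end (a point): Point on the jig base's frame where the pocket floor's centre would be at the +y end (+14 mm). Pocket 59 x 59 mm inside. Its -y and +y walls are full width, 10 mm thick. Its -x and +x sides have only a lip 8 mm wide and 8 mm thick at each corner, leaving a gap 43 mm wide from the floor up for the fingers: hold parts by the faces turned to -x and +x.
- dish: Square white ceramic dish with painted patches, 56 x 56 x 30 mm high, open at the top, walls 5 mm, about 140 g. Stands upright on the board. Origin: centre of its underside; x and y square to its sides, z up.
- spacer: Square tan cork slab, 56 x 56 x 10 mm, about 40 g, lying flat on the board; the same on both faces. Origin: centre of its underside; x, y square to its sides, z up.
- lid: Square pale wooden lid, 56 x 56 x 12 mm, about 60 g, with a blue round knob of 18 mm diameter and 14 mm height in the middle of its top. Lies flat on the board, knob up. Origin: centre of its underside; x, y square to its sides, z up.
- board: Dark wooden serving board 150 x 380 x 12 mm, fixed to the table. Dish, spacer and lid stand on it 125 mm apart in a row along its y, in any order, 15 mm to the -x side of its middle line, each within 0.25 rad of square with it. Origin: centre of its underside; z up.
- pinch_pot: Small pink pot, 32 mm diameter, 30 mm high, on the board on its +x side, between two of the parts' places. Leave alone. Origin: centre of its underside.
- stopper: Tapered cork stopper, 28 mm diameter, 26 mm high, standing on the board on its +x side, between two of the parts' places. Leave alone. Origin: centre of its underside.
- tall_cup: Painted white cup, 72 mm diameter, 78 mm high, beyond the work area. Leave alone. Origin: centre of its underside.
- short_cup: Painted white cup, 76 mm diameter, 55 mm high, beyond the work area. Leave alone. Origin: centre of its underside.
- glaze_jar: Blue glaze jar, 52 mm diameter, 62 mm high, beyond the work area. Leave alone. Origin: centre of its underside.
There are look-alikes about, which are no part of the job. There is more than one size of the spacer; the one meant has the size given above.

How it is judged:
By the outcome, as a careful person would: the job done as asked, in the order asked, and still so for the second after the job is handed in, with the robot touching nothing.
It also fails if it takes over 72 s, if anything falls off the work surface, if the arm or the gripper's body presses on something with over 40 N, if the wrist force passes 120 N, or if a joint passes its speed limit or range.

## Working session

There is one attempt and no reset: what is moved stays moved. The work goes in short steps, Python scripts to look and compute and a shell command to move; the robot and the scene stay as the last step left them, time stands still between calls to the robot, and variables do not carry over. Pictures are saved under pics/ and viewed, at most 10 in all, crops included, and the job is handed in when it is done.

```bash
mkdir -p pics; ls; cat > h.py <<'E'
import numpy as np, cv2
from bench import ctrl, imaging, workorder
from scipy.spatial.transform import Rotation as R
def tool(o=None):
    o=o or ctrl.get_obs(); q=np.array(o["eef_rot"]); T=np.eye(4)
    T[:3,:3]=R.from_quat(q[[1,2,3,0]]).as_matrix(); T[:3,3]=o["eef_pos"]; return T
def grab(name,fn=None):
    inf=imaging.camera_info(name)
    T=tool()@np.array(inf["tool_from_camera"]) if name=="wrist" else np.array(inf["T"])
    im=imaging.camera(name)[:,:,::-1].copy()
    if fn: cv2.imwrite(fn,im)
    return im,(np.array(inf["K"]),inf["k1"],T)
def cast(uv,cam,z):
    K,k1,T=cam; uv=np.atleast_2d(uv).astype(float)
    s=cv2.undistortPoints(uv.reshape(-1,1,2),K,np.array([k1,0,0,0,0.])).reshape(-1,2)
    d=np.c_[s[:,0],-s[:,1],-np.ones(len(s))]@T[:3,:3].T
    return T[:3,3]+d*((z-T[2,3])/d[:,2])[:,None]
def proj(P,cam):
    K,k1,T=cam; p=(np.atleast_2d(P)-T[:3,3])@T[:3,:3]
    s=np.c_[p[:,0]/-p[:,2],-p[:,1]/-p[:,2]]; s=s*(1+k1*(s**2).sum(1))[:,None]
    return s@K[:2,:2].T+K[:2,2]
E
python3 - <<'E'
from h import *
o=ctrl.get_obs(); print({k:np.round(v,3) for k,v in o.items()}); print(np.round(tool(),3))
for n in("top","scene","wrist"):
    im,c=grab(n,f"pics/{n}0.png"); print(n,np.round(c[2],3).tolist(),c[0][0,0],c[1])
print(np.round(imaging.camera_info("wrist")["tool_from_camera"],3))
E
```

```text
pics
{'time_s': np.float64(0.0), 'q': array([-1.476,  0.182,  1.608, -0.   ,  1.354, -0.206]), 'dq': array([ 0.   , -0.   , -0.001,  0.002,  0.002, -0.   ]), 'joint_efforts': array([-1.0000e-03, -4.4487e+01, -3.5134e+01, -0.0000e+00,  9.0000e-03,
       -0.0000e+00]), 'eef_pos': array([ 0.17 , -0.549,  0.252]), 'eef_rot': array([-0.001,  0.989,  0.15 ,  0.   ]), 'wrist_force': array([-0.511, -0.537,  0.971]), 'torque': array([-0.018,  0.029, -0.007]), 'grasp_force': np.float64(0.0), 'opening': np.float64(1.0)}
[[ 0.955  0.296 -0.     0.17 ]
 [ 0.296 -0.955  0.002 -0.549]
 [ 0.    -0.002 -1.     0.252]
 [ 0.     0.     0.     1.   ]]
top [[-0.028, 0.992, -0.122, 0.439], [-0.999, -0.025, 0.023, 0.035], [0.02, 0.122, 0.992, 1.098], [0.0, 0.0, 0.0, 1.0]] 487.8830417719315 0.01917859130084164
scene [[0.748, -0.403, 0.527, 1.206], [0.664, 0.437, -0.607, -0.744], [0.014, 0.804, 0.595, 0.791], [0.0, 0.0, 0.0, 1.0]] 517.577125895181 0.02146470092148176
wrist [[0.296, 0.922, 0.25, 0.233], [-0.955, 0.286, 0.075, -0.529], [-0.002, -0.261, 0.965, 0.374], [0.0, 0.0, 0.0, 1.0]] 318.6177326191972 -0.05107598928195505
[[-0.001  0.965  0.262  0.065]
 [ 1.     0.     0.001 -0.   ]
 [ 0.001  0.262 -0.965 -0.122]
 [ 0.     0.     0.     1.   ]]
```

View pics/top0.png

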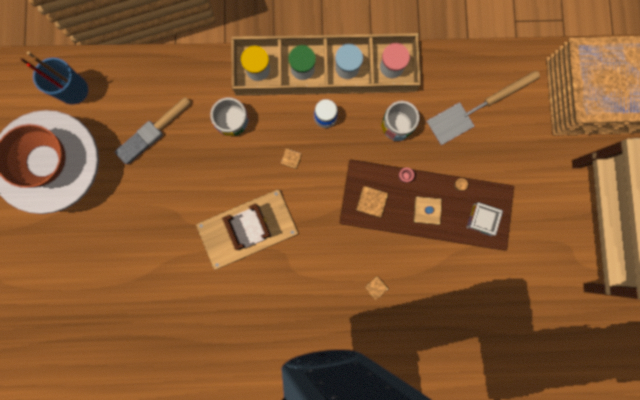

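View pics/wrist0.png

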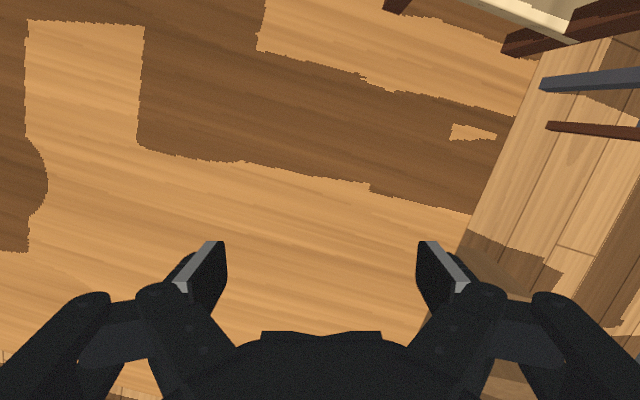

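The top view shows the spacer at (372,201), lid (429,210) and dish (486,219) on the board, the jig at (247,229), and two small look-alike slabs at (290,158) and (377,288). The wrist view shows only bare table.

```bash
python3 - <<'E'
from h import *
im=cv2.imread("pics/top0.png"); i=imaging.camera_info("top"); cam=(np.array(i["K"]),i["k1"],np.array(i["T"]))
def P(n,uv,z): print(n,np.round(cast(uv,cam,z)[:,:2],4).tolist())
b=[(347,160),(514,185),(507,249),(340,223)]
P("board",b,.012); P("parts sp,lid,dish",[(372,201)],.022);P("lid",[(429,210)],.024);P("dish",[(486,219)],.042)
P("jig",[(197,229),(282,192),(297,235),(216,268)],.01);P("nest floor",[(249,228)],.03)
P("pots",[(406,175),(461,184)],.04)
E
```

```text
board [[0.6584, -0.0447], [0.5917, -0.4205], [0.4484, -0.3939], [0.5159, -0.0243]]
parts sp,lid,dish [[0.5623, -0.0965]]
lid [[0.5387, -0.2221]]
dish [[0.5142, -0.3411]]
jig [[0.5112, 0.293], [0.5892, 0.1037], [0.4919, 0.0721], [0.4245, 0.2512]]
nest floor [[0.509, 0.1756]]
pots [[0.616, -0.1716], [0.5929, -0.2919]]
```

```bash
python3 -m pendant '[[3.5,-0.9,0,-6],[7,-1.8,0,-12],[11,-2.7,0,-18],[15,-3.7,0,-24],[19,-4.7,0,-30],[23,-5.7,0,-36],[27,-6.7,0,-42],[31,-7.7,0,-48],[35,-8.7,0,-54],[38,-9.5,0,-60],[39,-9.7,0,-63],[39,-9.7,0,-63]]' 1; python3 - <<'E'
from h import *
print(np.round(tool(),3)); grab("wrist","pics/w1.png")
E
```

```text
time_s: 1.15
eef_pos: [0.5162, -0.3387, 0.2527]
eef_rot: [-0.0, 0.763, 0.647, 0.0]
wrist_force: [-0.8, -0.4, 0.0]
opening: 1.0
grasp_force: 0.0
[[ 0.164  0.986 -0.     0.516]
 [ 0.986 -0.164  0.001 -0.339]
 [ 0.001 -0.    -1.     0.253]
 [ 0.     0.     0.     1.   ]]
```

View pics/w1.png

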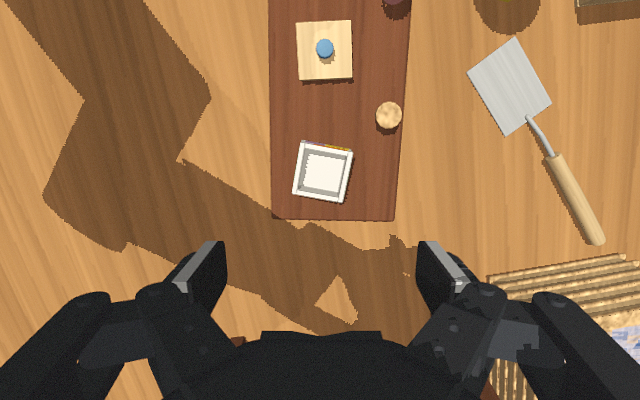

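The wrist view shows the dish at (323,172), turned slightly, the lid at (324,50), the stopper at (389,115), and the fingers clear of them all.

```bash
cat >> h.py <<'E'
def rect(im,cam,lo,hi,near,z,T):
    """part top rectangle: HSV mask blob nearest a pixel -> plane z -> centre/angle in tool axes (cm, deg)"""
    m=cv2.inRange(cv2.cvtColor(im,cv2.COLOR_BGR2HSV),np.array(lo),np.array(hi))
    m=cv2.morphologyEx(m,cv2.MORPH_OPEN,np.ones((3,3)))
    cs=[c for c in cv2.findContours(m,cv2.RETR_EXTERNAL,cv2.CHAIN_APPROX_NONE)[0] if cv2.contourArea(c)>300]
    c=min(cs,key=lambda c:np.hypot(*(c.reshape(-1,2).mean(0)-near)))
    p=cast(c.reshape(-1,2)+0.0,cam,z)
    t=((p-T[:3,3])@T[:3,:3])[:,:2]*100
    (x,y),(w,h),a=cv2.minAreaRect(t.astype(np.float32)); a=(a+45)%90-45
    print("tool dx,dy cm",round(x,2),round(y,2),"size",round(w,2),round(h,2),"turn",round(a,1),"world",np.round(p.mean(0)[:2],3))
    return m
E
python3 - <<'E'
from h import *
im=cv2.imread("pics/w1.png");i=imaging.camera_info("wrist");T=tool();cam=(np.array(i["K"]),i["k1"],T@np.array(i["tool_from_camera"]))
rect(im,cam,(0,0,150),(180,60,255),(323,172),.042,T)
h=cv2.cvtColor(im,cv2.COLOR_BGR2HSV)
for u,v in((323,172),(345,170),(310,35),(325,48),(350,120),(230,230)):print(u,v,h[v,u])
E
```

```text
tool dx,dy cm -0.07 -0.01 size 5.95 5.67 turn 10.5 world [ 0.514 -0.34 ]
323 172 [ 19  19 254]
345 170 [ 21  20 248]
310 35 [ 19  91 240]
325 48 [101  89 203]
350 120 [ 11 148 141]
230 230 [ 14 153 133]
```

```bash
python3 -m pendant '[[-0.1,0,4,5],[-0.2,0,8,10],[-0.2,0,12,10.3],[-0.2,0,12.2,10.3],[-0.2,0,12.2,10.3]]' 1; python3 - <<'E'
from h import *
T=tool();im,cam=grab("wrist","pics/w2.png")
m=rect(im,cam,(0,0,150),(180,60,255),(320,200),.042,T)
E
```

```text
time_s: 1.62
eef_pos: [0.5112, -0.3424, 0.1288]
eef_rot: [-0.003, 0.82, 0.572, -0.001]
wrist_force: [0.4, -0.7, 0.4]
opening: 0.998
grasp_force: 0.0
tool dx,dy cm 0.55 0.4 size 5.64 5.96 turn -0.1 world [ 0.516 -0.338]
```

View pics/w2.png

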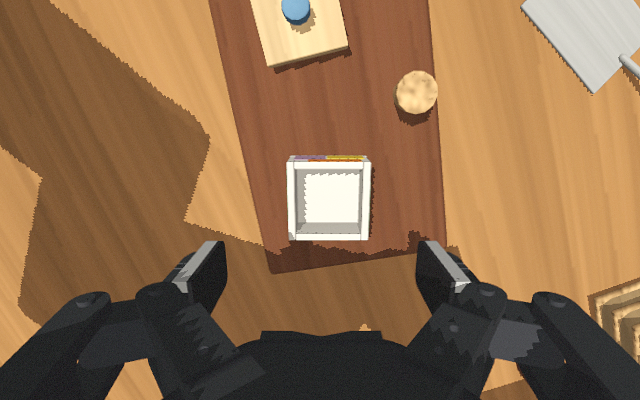

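The dish is square to the view at columns 287–371. Its rim spans rows 161–241, and the painted outer wall above it (rows 155–161) inflates the x size. Corrected, the dish centre is at tool dx ≈ 0.38, dy ≈ 0.4.

```bash
python3 -m pendant '[[0.38,0.3,0,0],[0.38,0.3,0,0],[0.38,0.3,0,0],[0.38,0.3,0,0]]' 1; python3 - <<'E'
from h import *
T=tool();im,cam=grab("wrist")
m=rect(im,cam,(0,0,150),(180,60,255),(320,200),.042,T); print(T[:3,3])
E
```

```text
time_s: 2.0
eef_pos: [0.5188, -0.3411, 0.1334]
eef_rot: [0.002, 0.819, 0.573, 0.0]
wrist_force: [0.2, -0.3, -0.3]
opening: 1.003
grasp_force: 0.0
tool dx,dy cm 0.2 -0.35 size 5.97 5.65 turn 0.1 world [ 0.509 -0.338]
[ 0.51880107 -0.34110345  0.13335078]
```

```bash
python3 - <<'E'
from h import *
for k in range(5):
    T=tool();im,cam=grab("wrist"); print(np.round(T[:3,3],4),np.round(ctrl.get_obs()["dq"],3))
    rect(im,cam,(0,0,150),(180,60,255),(320,200),.042,T)
E
```

```text
[ 0.5185 -0.3409  0.1328] [ 0.002  0.009  0.005  0.001 -0.001 -0.002]
tool dx,dy cm 0.17 -0.31 size 6.04 5.65 turn 0.2 world [ 0.516 -0.338]
[ 0.5183 -0.3407  0.1324] [-0.001  0.008  0.005 -0.001  0.001 -0.   ]
tool dx,dy cm 0.16 -0.28 size 5.96 5.64 turn 0.1 world [ 0.509 -0.338]
[ 0.5182 -0.3406  0.132 ] [-0.001  0.006  0.004 -0.001 -0.001  0.001]
tool dx,dy cm 0.13 -0.26 size 6.02 5.65 turn 0.1 world [ 0.509 -0.338]
[ 0.5181 -0.3405  0.1317] [ 0.001  0.004  0.001 -0.001  0.     0.001]
tool dx,dy cm 0.14 -0.24 size 6.02 5.64 turn 0.0 world [ 0.517 -0.338]
[ 0.5179 -0.3404  0.1315] [ 0.     0.003  0.     0.    -0.001  0.002]
tool dx,dy cm 0.14 -0.23 size 6.01 5.65 turn 0.1 world [ 0.516 -0.338]
```

```bash
python3 -m pendant '[[0,-0.2,3,0],[0,-0.2,6,0],[0,-0.2,8.5,0],[0,-0.2,9.1,0],[0,-0.2,9.1,0],[0,-0.2,9.1,0],[0,-0.2,9.1,0],[0,-0.2,9.1,0]]' 1;python3 -m pendant '[[0,0,0,0],[0,0,0,0],[0,0,0,0],[0,0,0,0],[0,0,0,0],[0,0,0,0],[0,0,0,0],[0,0,0,0]]' 0
```

```text
time_s: 2.97
eef_pos: [0.5172, -0.3408, 0.0424]
eef_rot: [0.002, 0.819, 0.573, 0.0]
wrist_force: [0.5, 0.2, 0.1]
opening: 0.999
grasp_force: 0.0
time_s: 3.63
eef_pos: [0.5167, -0.3403, 0.0415]
eef_rot: [0.001, 0.819, 0.573, 0.0]
wrist_force: [-0.1, 0.9, 6.6]
opening: 0.646
grasp_force: 65.1
```

```bash
python3 -m pendant '[[0,0,-3,0],[0,0,-7,0],[1,-0.3,-11,0],[5,-1.5,-12.5,-4],[9,-2.8,-12.5,-8],[13,-4,-12.5,-12],[17,-5.2,-12.5,-16],[21,-6.5,-12.5,-20],[25,-7.7,-12.5,-24],[29,-8.9,-12.5,-28],[33,-10.1,-12.5,-32],[36.5,-11.2,-12.5,-36]]' 0;python3 -m pendant '[[3,0,0,-4],[5,1.5,0,-6],[5.8,1.9,0,-6.4],[5.8,1.9,0,-6.4],[5.8,1.9,0,-6.4],[5.8,1.9,0,-6.4],[5.8,1.9,0,-6.4],[5.8,1.9,0,-6.4]]' ; python3 - <<'E'
from h import *
T=tool();print(np.round(T,4));im,cam=grab("wrist","pics/w3.png");print(proj([[.509,.176,.02]],cam))
E
```

```text
time_s: 4.63
eef_pos: [0.5355, 0.0437, 0.1652]
eef_rot: [-0.0, 0.601, 0.799, 0.0]
wrist_force: [1.1, 1.1, -0.7]
opening: 0.642
grasp_force: 64.3
time_s: 5.3
eef_pos: [0.5384, 0.1012, 0.1652]
eef_rot: [-0.0, 0.558, 0.83, -0.0]
wrist_force: [0.6, 0.8, -0.8]
opening: 0.639
grasp_force: 64.2
[[-3.780e-01  9.258e-01 -2.000e-04  5.384e-01]
 [ 9.258e-01  3.780e-01 -2.000e-04  1.012e-01]
 [-1.000e-04 -3.000e-04 -1.000e+00  1.652e-01]
 [ 0.000e+00  0.000e+00  0.000e+00  1.000e+00]]
[[323.06433954  89.19168583]]
```

View pics/w3.png

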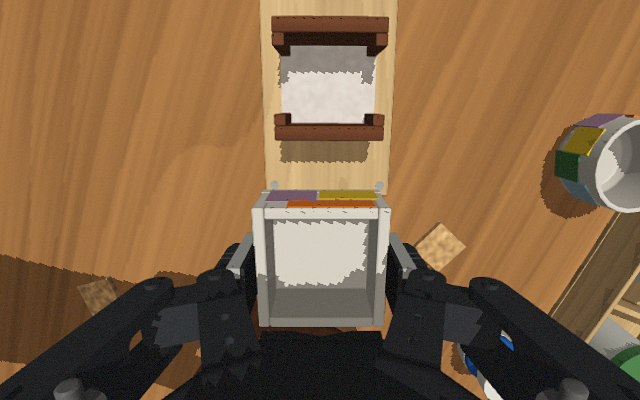

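The view looks down on the jig. The white pocket floor is near (327,85), with dark walls at rows 17–45 and 115–138. The held dish rim spans columns 254–390, rows 207–326. I'll zoom in on the nest for its edges.

```bash
python3 - <<'E'
import cv2
im=cv2.imread("pics/w3.png"); cv2.imwrite("pics/w3c.png",cv2.resize(im[10:150,255:400],None,fx=4,fy=4,interpolation=cv2.INTER_CUBIC))
E
```

```text
(no output)
```

View pics/w3c.png

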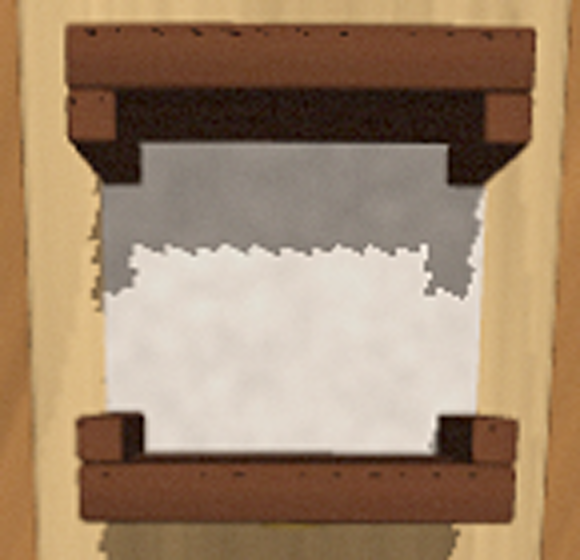

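The zoomed crop shows the wall-top inner edges at crop rows 89 (far) and 461 (near). The far lips run from x=68 to 117 and 485 to 533, and the near lips from 78 to 122 and 473 to 517.

```bash
python3 - <<'E'
from h import *
im=cv2.imread("pics/w3.png");i=imaging.camera_info("wrist");T=tool();cam=(np.array(i["K"]),i["k1"],T@np.array(i["tool_from_camera"]))
tl=lambda uv,z:np.round(((cast(uv,cam,z)-T[:3,3])@T[:3,:3])[:,:2]*100,2).tolist()
c=lambda *p:[(255+x/4-.375,10+y/4-.375) for x,y in p]
print("inner lip corners",tl(c((117,90),(485,90),(122,461),(473,461)),.066))
print("outer corners",tl(c((66,25),(535,30),(83,521),(513,521)),.066))
print("lip outer",tl(c((68,90),(533,90),(78,461),(517,461)),.066))
print("dish rim corners",tl([(254,207),(390,207),(261,326),(384,326)],.1657))
print("base edges",tl(c((20,20),(560,20),(32,521),(552,521)),.010))
g=cv2.cvtColor(im,cv2.COLOR_BGR2GRAY)
print(g[195:225:1,320],g[318:332,320],g[260,246:262],g[260,380:396])
E
```

```text
inner lip corners [[11.33, -2.43], [11.34, 3.45], [5.47, -2.5], [5.47, 3.47]]
outer corners [[12.3, -3.22], [12.24, 4.22], [4.46, -3.21], [4.46, 4.2]]
lip outer [[11.34, -3.22], [11.34, 4.23], [5.48, -3.25], [5.47, 4.22]]
dish rim corners [[2.79, -2.75], [2.79, 2.69], [-2.82, -2.77], [-2.83, 2.76]]
base edges [[13.84, -4.93], [13.84, 5.8], [3.91, -5.1], [3.9, 6.13]]
[119 123 117 152 150 108  94  95 101  87  91 117 144 195 209 213 211 211
 211 209 208 207 211 190 125 120 192 194 194 209] [122 125 129 131 128 130 132 128 120  26  32  41  41  39] [ 28  29  17  28   6  26  20  27   3 155 214 211 209 209 208 208] [210 211 210 132 125 132 134  16  21  24  20  13   3  15  24  34]
```

```bash
python3 -m pendant '[[4,0.3,0,0],[7.5,0.52,0,0],[8.4,0.52,1,0],[8.4,0.52,3.5,0],[8.4,0.52,5.5,0],[8.4,0.52,6.2,0],[8.4,0.52,6.2,0],[8.4,0.52,6.2,0],[8.4,0.52,6.2,0],[8.4,0.52,6.2,0],[8.4,0.52,6.2,0],[8.4,0.52,6.2,0]]'; python3 - <<'E'
from h import *
T=tool();print(np.round(T,4));im,cam=grab("wrist","pics/w4.png")
cv2.imwrite("pics/w4c.png",cv2.resize(im[130:340,200:440],None,fx=2.5,fy=2.5,interpolation=cv2.INTER_CUBIC))
E
```

```text
time_s: 6.35
eef_pos: [0.5119, 0.1822, 0.1042]
eef_rot: [0.001, 0.557, 0.831, 0.001]
wrist_force: [0.8, 1.2, -1.2]
opening: 0.64
grasp_force: 64.3
[[-3.798e-01  9.251e-01  1.500e-03  5.119e-01]
 [ 9.251e-01  3.798e-01  2.000e-04  1.822e-01]
 [-4.000e-04  1.500e-03 -1.000e+00  1.042e-01]
 [ 0.000e+00  0.000e+00  0.000e+00  1.000e+00]]
```

View pics/w4c.png

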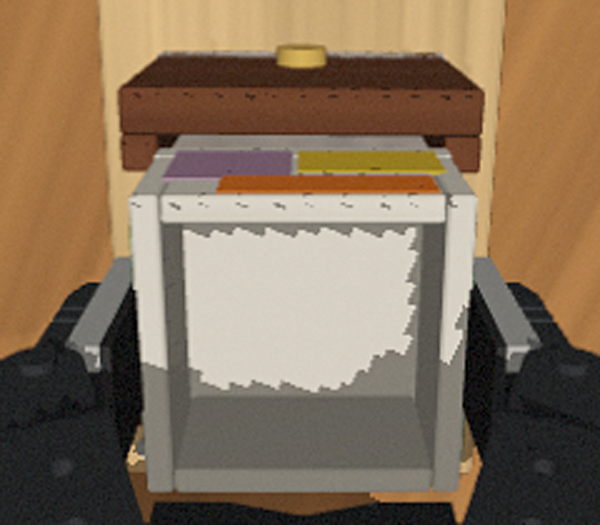

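The crop shows the held dish centred between the lips. The far wall's inner top edge is at crop row 133 and the dish's far bottom edge at about row 137.

```bash
python3 - <<'E'
from h import *
im=cv2.imread("pics/w4.png");i=imaging.camera_info("wrist");T=tool();cam=(np.array(i["K"]),i["k1"],T@np.array(i["tool_from_camera"]))
tl=lambda uv,z:np.round(((cast(uv,cam,z)-T[:3,3])@T[:3,:3])[:,:2]*100,2).tolist()
c=lambda *p:[(200+x/2.5-.3,130+y/2.5-.3) for x,y in p]
print(tl(c((122,133),(481,133),(300,133)),.066),tl(c((300,137)),.0747),tl(c((132,195),(475,195)),.1047))
print(T[:3,3],cv2.cvtColor(im,cv2.COLOR_BGR2GRAY)[175:195,320])
E
```

```text
[[2.87, -3.8], [2.87, 3.6], [2.87, -0.13]] [[2.99, -0.13]] [[2.77, -2.8], [2.77, 2.67]]
[0.51170386 0.18219848 0.10394645] [ 72  76  70  74  71  69  68  74  51 129 135 133 134 135 142 128 119 122
 121 124]
```

```bash
python3 -m pendant '[[0,0,0,0],[0,0,0,0],[0,0,0,0],[0,0,0.2,0],[0,0,0.4,0],[0,0,0.6,0],[0,0,0.7,0],[0,0,0.8,0],[0,0,0.9,0],[0,0,1.0,0],[0,0,1.0,0],[0,0,1.0,0]]'
```

```text
time_s: 7.4
eef_pos: [0.5113, 0.1821, 0.0932]
eef_rot: [0.0, 0.557, 0.831, -0.0]
wrist_force: [1.2, -0.7, -1.3]
opening: 0.64
grasp_force: 64.4
```

```bash
python3 -m pendant '[[0,0,0.2,0],[0,0,0.4,0],[0,0,0.6,0],[0,0,0.8,0],[0,0,1.0,0],[0,0,1.2,0],[0,0,1.4,0],[0,0,1.6,0],[0,0,1.6,0],[0,0,1.6,0]]'
```

```text
time_s: 8.23
eef_pos: [0.5112, 0.1821, 0.077]
eef_rot: [-0.0, 0.557, 0.831, -0.0]
wrist_force: [1.3, -2.0, -1.8]
opening: 0.639
grasp_force: 64.2
```

```bash
python3 -m pendant '[[-0.1,0,0,0],[-0.1,0,0,0],[-0.1,0,0.2,0],[-0.1,0,0.4,0],[-0.1,0,0.6,0],[-0.1,0,0.8,0],[-0.1,0,1.0,0],[-0.1,0,1.2,0],[-0.1,0,1.4,0],[-0.1,0,1.6,0],[-0.1,0,1.6,0],[-0.1,0,1.6,0]]'
```

```text
time_s: 9.23
eef_pos: [0.5115, 0.1812, 0.0611]
eef_rot: [-0.0, 0.557, 0.831, -0.0]
wrist_force: [0.0, 0.7, -1.2]
opening: 0.642
grasp_force: 64.2
```

```bash
python3 -m pendant '[[0,0,0.2,0],[0,0,0.4,0],[0,0,0.6,0],[0,0,0.8,0],[0,0,0.95,0],[0,0,0.95,0],[0,0,0.95,0]]';python3 -m pendant '[[0,0,0.08,0],[0,0,0.15,0],[0,0,0.2,0],[0,0,0.2,0],[0,0,0.2,0]]'
```

```text
time_s: 9.82
eef_pos: [0.5116, 0.1813, 0.0516]
eef_rot: [-0.0, 0.557, 0.831, -0.0]
wrist_force: [0.5, 0.1, -0.2]
opening: 0.638
grasp_force: 64.2
time_s: 10.23
eef_pos: [0.5117, 0.1813, 0.0498]
eef_rot: [-0.0, 0.557, 0.831, -0.0]
wrist_force: [-0.3, -0.5, -1.3]
opening: 0.641
grasp_force: 64.2
```

```bash
python3 -m pendant '[[0,0,0.05,0],[0,0,0.05,0],[0,0,0.05,0]]';python3 -m pendant '[[0,0,0.05,0],[0,0,0.05,0],[0,0,0.05,0]]'
```

```text
time_s: 10.48
eef_pos: [0.5118, 0.1813, 0.0495]
eef_rot: [0.0, 0.557, 0.831, 0.0]
wrist_force: [-0.4, -0.2, 2.3]
opening: 0.644
grasp_force: 64.4
time_s: 10.73
eef_pos: [0.5118, 0.1813, 0.0495]
eef_rot: [0.0, 0.557, 0.831, 0.0]
wrist_force: [-3.3, 0.2, 6.6]
opening: 0.638
grasp_force: 65.2
```

```bash
python3 -m pendant '[[0,0,0,0],[0,0,0,0],[0,0,0,0],[0,0,-0.5,0],[0,0,-3,0],[0,0,-7,0],[0,0,-11,0],[-3,-0.6,-12,0],[-7,-1.4,-12,5],[-11,-2.2,-12,10],[-15,-3.1,-12,16],[-19,-4,-12,22]]' 1;python3 -m pendant '[[-3.3,-2.3,0,5],[-6.5,-4.5,0,10],[-7.5,-5,0,10],[-7.5,-5,0,10],[-7.5,-5,0,10],[-7.5,-5,0,10],[-7.5,-5,0,10]]' 1; python3 - <<'E'
from h import *
T=tool();print(np.round(T,4));im,cam=grab("wrist","pics/w5.png");print(proj([[.5623,-.0965,.022]],cam),np.round((np.array([.5623,-.0965,.022])-T[:3,3])@T[:3,:3]*100,2))
E
```

```text
time_s: 11.73
eef_pos: [0.547, -0.0114, 0.1695]
eef_rot: [0.0, 0.707, 0.708, 0.0]
wrist_force: [1.2, -0.2, 0.5]
opening: 1.001
grasp_force: 0.0
time_s: 12.32
eef_pos: [0.4979, -0.0839, 0.169]
eef_rot: [0.0, 0.763, 0.646, 0.0]
wrist_force: [0.2, -0.2, -0.3]
opening: 1.001
grasp_force: 0.0
[[ 1.658e-01  9.862e-01  5.000e-04  4.979e-01]
 [ 9.862e-01 -1.658e-01  1.000e-04 -8.390e-02]
 [ 2.000e-04  5.000e-04 -1.000e+00  1.690e-01]
 [ 0.000e+00  0.000e+00  0.000e+00  1.000e+00]]
[[397.11024507 187.46627889]] [-0.18  6.55 14.7 ]
```

View pics/w5.png

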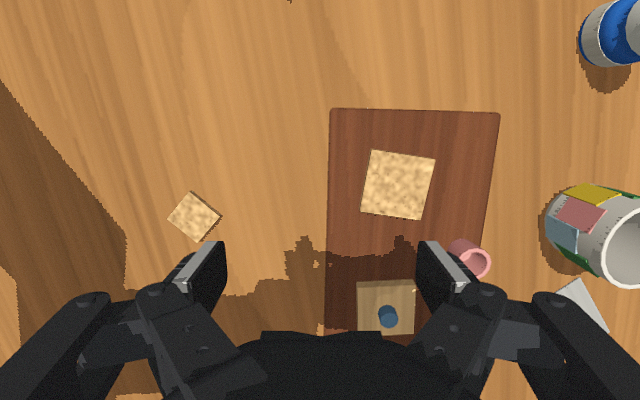

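The big spacer is at corners (371,150), (435,157), (423,220) and (361,211), turned about +8°. The small slab at (194,216) is a look-alike.

```bash
python3 -m pendant '[[-0.1,3,1,4],[-0.1,6,3,8],[-0.1,6.5,4,8],[-0.1,6.5,4,8],[-0.1,6.5,4,8],[-0.1,6.5,4,8],[-0.1,6.5,4,8],[-0.1,6.5,4,8]]' 1; python3 - <<'E'
from h import *
for k in range(3):
    T=tool();im,cam=grab("wrist","pics/w6.png");print(np.round(T[:3,3],4))
    if k: m=rect(im,cam,(12,40,170),(28,135,255),(320,210),.022,T)
h=cv2.cvtColor(im,cv2.COLOR_BGR2HSV); print(h[200,300:330:6],h[150,320])
E
```

```text
time_s: 13.03
eef_pos: [0.5612, -0.0968, 0.13]
eef_rot: [0.001, 0.807, 0.59, 0.0]
wrist_force: [-0.0, -0.2, 0.2]
opening: 0.999
grasp_force: 0.0
[ 0.5612 -0.0968  0.13  ]
[ 0.5613 -0.0969  0.1299]
tool dx,dy cm 0.22 -0.02 size 5.61 5.59 turn 0.7 world [ 0.562 -0.094]
[ 0.5613 -0.0969  0.1298]
tool dx,dy cm 0.22 -0.02 size 5.6 5.59 turn 0.6 world [ 0.562 -0.094]
[[ 18 114 228]
 [ 18 115 217]
 [ 17 115 212]
 [ 18 110 236]
 [ 18 107 241]] [ 11 145 130]
```

```bash
python3 -m pendant '[[0.2,0,3,0.6],[0.2,0,6,0.6],[0.2,0,8.5,0.6],[0.2,0,9.3,0.6],[0.2,0,9.4,0.6],[0.2,0,9.4,0.6],[0.2,0,9.4,0.6],[0.2,0,9.4,0.6],[0.2,0,9.4,0.6]]' 0.76; python3 -m pendant '[[0,0,0.1,0],[0,0,0.2,0],[0,0,0.2,0],[0,0,0.2,0]]'
```

```text
time_s: 13.93
eef_pos: [0.563, -0.0954, 0.0364]
eef_rot: [0.001, 0.81, 0.586, 0.001]
wrist_force: [0.3, 0.3, -0.0]
opening: 0.758
grasp_force: 0.0
time_s: 14.27
eef_pos: [0.5618, -0.0949, 0.0328]
eef_rot: [-0.0, 0.81, 0.586, -0.0]
wrist_force: [-0.6, 0.5, 0.6]
opening: 0.76
grasp_force: 0.0
```

```bash
python3 -m pendant '[[0,0,0.1,0],[0,0,0.2,0],[0,0,0.2,0],[0,0,0.2,0]]'; python3 -m pendant '[[0,0,0.1,0],[0,0,0.15,0],[0,0,0.15,0],[0,0,0.15,0]]'
```

```text
time_s: 14.6
eef_pos: [0.5617, -0.0949, 0.0306]
eef_rot: [-0.0, 0.81, 0.586, -0.0]
wrist_force: [-0.8, -0.3, 0.6]
opening: 0.762
grasp_force: 0.0
time_s: 14.93
eef_pos: [0.5618, -0.095, 0.0293]
eef_rot: [-0.0, 0.81, 0.586, -0.0]
wrist_force: [0.5, 0.2, -0.1]
opening: 0.761
grasp_force: 0.0
```

```bash
python3 -m pendant '[[0,0,-0.05,0],[0,0,-0.05,0],[0,0,-0.05,0],[0,0,-0.05,0],[0,0,-0.05,0],[0,0,-0.05,0]]' 0
```

```text
time_s: 15.43
eef_pos: [0.5624, -0.0952, 0.0304]
eef_rot: [0.0, 0.81, 0.586, 0.0]
wrist_force: [-1.2, -0.3, 5.6]
opening: 0.638
grasp_force: 66.5
```

```bash
python3 -m pendant '[[0,0,-2,0],[0,0,-5,0],[0.5,-0.3,-8,0],[4,-2.2,-8,-6],[7.5,-4.1,-8,-12],[11,-6,-8,-18],[14.5,-7.9,-8,-24],[18,-9.8,-8,-30],[21.5,-11.7,-8,-36],[24,-13.1,-8,-40],[24.65,-13.45,-8,-40.6],[24.65,-13.45,-8,-40.6]]'; python3 -m pendant '[[0,0,0,0],[0,0,0,0],[0,0,0,0],[0,0,0,0],[0,0,0,0]]'; python3 - <<'E'
from h import *
T=tool();im,cam=grab("wrist","pics/w7.png");print(np.round(T,4))
m=rect(im,cam,(12,40,100),(28,135,255),(320,225),T[2,3]-.0082,T)
print("need dx dy",np.round((np.array([.5117,.1813,.0])-T[:3,3])@T[:3,:3]*100,2))
cv2.imwrite("pics/w7c.png",cv2.resize(im[110:310,180:460],None,fx=2.5,fy=2.5,interpolation=cv2.INTER_CUBIC))
E
```

```text
time_s: 16.43
eef_pos: [0.5103, 0.1833, 0.1093]
eef_rot: [-0.0, 0.555, 0.832, -0.0]
wrist_force: [-1.1, -0.7, -1.2]
opening: 0.639
grasp_force: 63.5
time_s: 16.85
eef_pos: [0.5117, 0.1802, 0.1098]
eef_rot: [0.0, 0.558, 0.83, -0.0]
wrist_force: [0.2, -0.6, -0.2]
opening: 0.634
grasp_force: 63.5
[[-3.782e-01  9.257e-01 -0.000e+00  5.117e-01]
 [ 9.257e-01  3.782e-01 -1.000e-04  1.802e-01]
 [-1.000e-04 -1.000e-04 -1.000e+00  1.098e-01]
 [ 0.000e+00  0.000e+00  0.000e+00  1.000e+00]]
tool dx,dy cm 3.12 -0.06 size 11.65 6.43 turn 0.3 world [0.499 0.206]
need dx dy [ 0.1   0.04 10.98]
```

View pics/w7c.png

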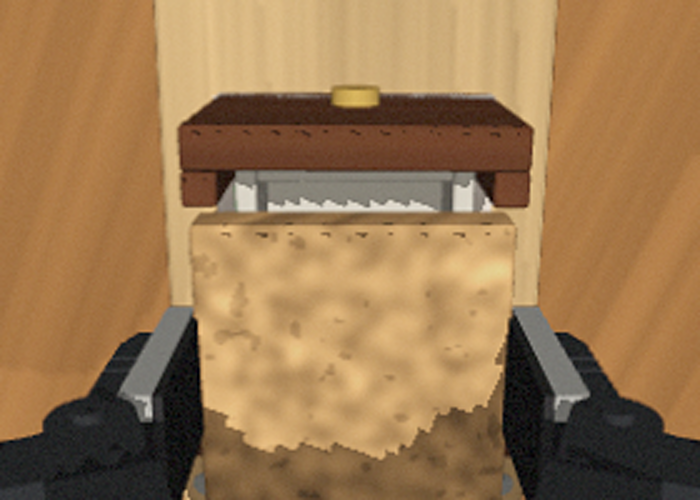

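The spacer is held square above the nest. Its top far edge is at crop row 224 (columns 192–515) and the wall's inner edge at row 171 (columns 180–531). The dish is seated below.

```bash
python3 - <<'E'
from h import *
im=cv2.imread("pics/w7.png");i=imaging.camera_info("wrist");T=tool();cam=(np.array(i["K"]),i["k1"],T@np.array(i["tool_from_camera"]))
tl=lambda uv,z:np.round(((cast(uv,cam,z)-T[:3,3])@T[:3,:3])[:,:2]*100,2).tolist()
c=lambda *p:[(180+x/2.5-.3,110+y/2.5-.3) for x,y in p]
print(tl(c((180,171),(531,171)),.066),"spacer top",tl(c((192,224),(515,224)),.1016),"bottom",tl(c((192,213),(515,213)),.0916))
E
```

```text
[[3.0, -3.76], [2.99, 3.72]] spacer top [[2.86, -2.81], [2.86, 2.68]] bottom [[2.78, -3.01], [2.77, 2.88]]
```

```bash
python3 -m pendant '[[0.05,0.04,1,0],[0.05,0.04,2,0],[0.05,0.04,2.1,0],[0.05,0.04,2.2,0],[0.05,0.04,2.3,0],[0.05,0.04,2.4,0],[0.05,0.04,2.5,0],[0.05,0.04,2.6,0],[0.05,0.04,2.7,0],[0.05,0.04,2.8,0],[0.05,0.04,2.8,0],[0.05,0.04,2.8,0]]'; python3 -m pendant '[[0,0,0.1,0],[0,0,0.2,0],[0,0,0.3,0],[0,0,0.4,0],[0,0,0.4,0],[0,0,0.4,0]]'
```

```text
time_s: 17.9
eef_pos: [0.512, 0.182, 0.0833]
eef_rot: [0.0, 0.557, 0.831, 0.0]
wrist_force: [-4.3, -1.1, 11.5]
opening: 0.635
grasp_force: 64.7
time_s: 18.4
eef_pos: [0.5119, 0.1816, 0.0777]
eef_rot: [0.0, 0.557, 0.831, -0.0]
wrist_force: [2.2, -3.5, -1.5]
opening: 0.639
grasp_force: 63.7
```

```bash
python3 -m pendant '[[-0.07,0,0,0],[-0.07,0,0,0],[-0.07,0,0,0],[-0.07,0,0,0]]'; python3 - <<'E'
from h import *
T=tool();im,cam=grab("wrist","pics/w8.png");print(np.round(T[:3,3],4))
cv2.imwrite("pics/w8c.png",cv2.resize(im[110:350,180:460],None,fx=2.5,fy=2.5,interpolation=cv2.INTER_CUBIC))
E
```

```text
time_s: 18.73
eef_pos: [0.5115, 0.1813, 0.0776]
eef_rot: [-0.0, 0.557, 0.831, -0.0]
wrist_force: [-0.1, -1.8, -1.5]
opening: 0.637
grasp_force: 63.7
[0.5115 0.1813 0.0776]
```

View pics/w8c.png

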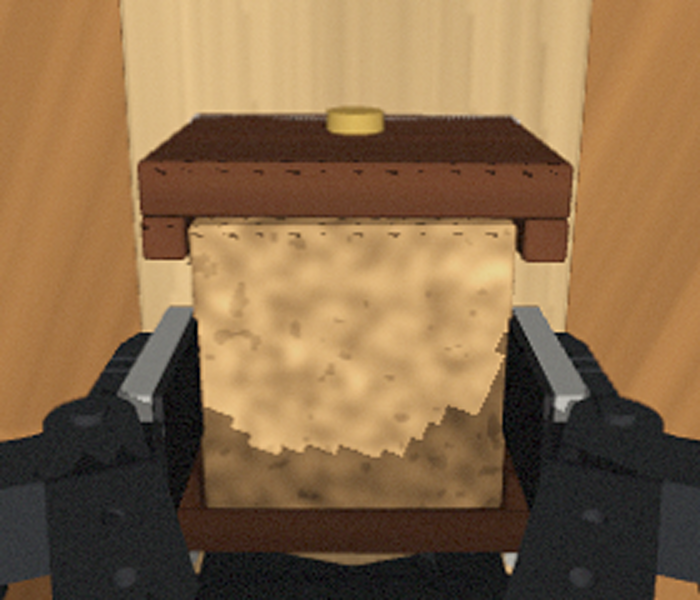

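The spacer now sits inside the pocket mouth, level and between the lips. Its far edge is at crop row 222, just inside the wall edge at row 217.

```bash
python3 -m pendant '[[0,0,0.1,0],[0,0,0.2,0],[0,0,0.3,0],[0,0,0.4,0],[0,0,0.5,0],[0,0,0.6,0],[0,0,0.7,0],[0,0,0.7,0],[0,0,0.7,0]]'; python3 -m pendant '[[0,0,0.05,0],[0,0,0.1,0],[0,0,0.15,0],[0,0,0.15,0],[0,0,0.15,0]]'
```

```text
time_s: 19.53
eef_pos: [0.5117, 0.1813, 0.0706]
eef_rot: [-0.0, 0.557, 0.831, -0.0]
wrist_force: [0.9, 0.6, -0.9]
opening: 0.636
grasp_force: 63.8
time_s: 19.95
eef_pos: [0.5118, 0.1813, 0.0693]
eef_rot: [-0.0, 0.557, 0.831, -0.0]
wrist_force: [-0.1, 0.5, -1.1]
opening: 0.637
grasp_force: 63.8
```

```bash
python3 -m pendant '[[0,0,0.05,0],[0,0,0.05,0],[0,0,0.05,0]]'
```

```text
time_s: 20.2
eef_pos: [0.5118, 0.1812, 0.0688]
eef_rot: [-0.0, 0.557, 0.831, -0.0]
wrist_force: [-0.0, 0.7, -0.4]
opening: 0.632
grasp_force: 63.8
```

```bash
python3 -m pendant '[[0,0,0.05,0],[0,0,0.05,0],[0,0,0.05,0]]'; python3 -m pendant '[[0,0,0.04,0],[0,0,0.04,0],[0,0,0.04,0]]'
```

```text
time_s: 20.45
eef_pos: [0.5119, 0.1812, 0.0684]
eef_rot: [0.0, 0.557, 0.831, 0.0]
wrist_force: [-1.5, -0.8, 0.1]
opening: 0.635
grasp_force: 64.2
time_s: 20.7
eef_pos: [0.512, 0.1813, 0.0683]
eef_rot: [0.0, 0.557, 0.831, 0.0]
wrist_force: [-2.1, 0.7, 4.6]
opening: 0.637
grasp_force: 64.8
```

```bash
python3 -m pendant '[[0,0,0,0],[0,0,0,0],[0,0,0,0],[0,0,-0.5,0],[0,0,-3,0],[0,0,-6,0],[-3.5,-1.2,-6.2,0],[-7,-2.4,-6.2,0],[-10.8,-3.6,-6.2,0],[-14.6,-4.9,-6.2,0],[-18.4,-6.1,-6.2,0],[-22.2,-7.4,-6.2,0]]' 1; python3 -m pendant '[[-3.8,-1.2,0,6],[-7.6,-2.5,0,12],[-11.4,-3.8,0,18],[-15,-5,0,24],[-16.1,-5.4,0,29],[-16.1,-5.4,0,29],[-16.1,-5.4,0,29],[-16.1,-5.4,0,29],[-16.1,-5.4,0,29],[-16.1,-5.4,0,29],[-16.1,-5.4,0,29]]' 0.76; python3 - <<'E'
from h import *
for k in range(2):
    T=tool();im,cam=grab("wrist","pics/w9.png");print(np.round(T[:3,3],4))
    m=rect(im,cam,(12,40,170),(28,135,255),(320,210),.024,T)
cv2.imwrite("pics/w9c.png",im)
E
```

```text
time_s: 21.7
eef_pos: [0.5277, -0.054, 0.1304]
eef_rot: [0.0, 0.557, 0.831, 0.0]
wrist_force: [0.6, -0.9, 0.4]
opening: 0.999
grasp_force: 0.0
time_s: 22.62
eef_pos: [0.5391, -0.2205, 0.13]
eef_rot: [-0.0, 0.746, 0.666, 0.0]
wrist_force: [-0.4, -0.0, -0.8]
opening: 0.759
grasp_force: 0.0
[ 0.5391 -0.2205  0.13  ]
tool dx,dy cm 0.35 -0.07 size 5.69 5.65 turn 0.0 world [ 0.539 -0.216]
[ 0.5391 -0.2207  0.13  ]
tool dx,dy cm 0.35 -0.07 size 5.69 5.66 turn 0.0 world [ 0.539 -0.216]
```

View pics/w9.png

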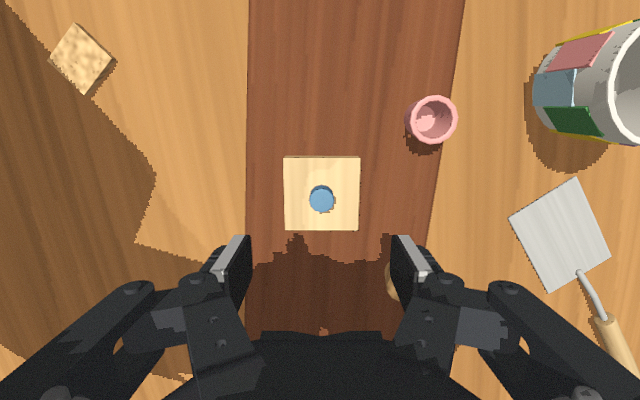

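The lid is at (321,193), square to the view with its knob up. The stopper (390,280) and pot (432,120) are clear of the fingers' path down.

```bash
python3 -m pendant '[[0.32,-0.07,3,0],[0.32,-0.07,6,0],[0.32,-0.07,8.5,0],[0.32,-0.07,9.5,0],[0.32,-0.07,9.85,0],[0.32,-0.07,9.85,0],[0.32,-0.07,9.85,0],[0.32,-0.07,9.85,0],[0.32,-0.07,9.85,0],[0.32,-0.07,9.85,0],[0.32,-0.07,9.85,0],[0.32,-0.07,9.85,0]]' 0.76;python3 -m pendant '[[0,0,0,0],[0,0,0,0],[0,0,0,0],[0,0,0,0],[0,0,0,0],[0,0,0,0]]' 0; python3 -c "
from h import *
T=tool();print(T);d=np.array([.5117,.1813,0])-T[:3,3];print(d@T[:3,:3]*100)"
```

```text
time_s: 23.72
eef_pos: [0.5389, -0.2186, 0.0319]
eef_rot: [0.0, 0.747, 0.665, 0.0]
wrist_force: [-0.9, -0.1, 0.5]
opening: 0.763
grasp_force: 0.0
time_s: 24.22
eef_pos: [0.5391, -0.2187, 0.0321]
eef_rot: [0.001, 0.747, 0.665, 0.0]
wrist_force: [-1.0, 0.7, 5.3]
opening: 0.634
grasp_force: 63.7
[[ 1.16023097e-01  9.93246157e-01  8.43924642e-04  5.39101549e-01]
 [ 9.93246388e-01 -1.16022610e-01 -6.05093060e-04 -2.18715991e-01]
 [-5.03092017e-04  9.08429873e-04 -9.99999461e-01  3.20856679e-02]
 [ 0.00000000e+00  0.00000000e+00  0.00000000e+00  1.00000000e+00]]
[39.41513678 -7.36565298  3.18204789]
```

```bash
python3 -m pendant '[[0,0,-2,0],[0,0,-5,0],[0.5,0,-8,0],[4,-0.7,-8.3,0],[8,-1.5,-8.3,0],[12,-2.2,-8.3,0],[16,-3,-8.3,0],[20,-3.7,-8.3,0],[24,-4.5,-8.3,0],[28,-5.2,-8.3,0],[32,-6,-8.3,0],[36,-6.7,-8.3,0]]'; python3 -m pendant '[[2.4,-0.47,0,-6],[3.4,-0.67,0,-12],[3.4,-0.67,0,-18],[3.4,-0.67,0,-24],[3.4,-0.67,0,-29],[3.4,-0.67,0,-29],[3.4,-0.67,0,-29],[3.4,-0.67,0,-29],[3.4,-0.67,0,-29],[3.4,-0.67,0,-29],[3.4,-0.67,0,-29]]'; python3 - <<'E'
from h import *
T=tool();im,cam=grab("wrist","pics/w10.png");print(np.round(T,4))
print("need dx dy",np.round((np.array([.5117,.1813,.0])-T[:3,3])@T[:3,:3]*100,2))
cv2.imwrite("pics/w10c.png",cv2.resize(im[110:310,180:460],None,fx=2.5,fy=2.5,interpolation=cv2.INTER_CUBIC))
E
```

```text
time_s: 25.22
eef_pos: [0.5129, 0.1488, 0.1141]
eef_rot: [-0.0, 0.747, 0.665, -0.0]
wrist_force: [1.2, -0.4, -0.2]
opening: 0.633
grasp_force: 63.6
time_s: 26.13
eef_pos: [0.5112, 0.1814, 0.1144]
eef_rot: [0.0, 0.557, 0.83, 0.0]
wrist_force: [0.1, -0.6, -1.3]
opening: 0.631
grasp_force: 63.5
[[-3.792e-01  9.253e-01  0.000e+00  5.112e-01]
 [ 9.253e-01  3.792e-01  0.000e+00  1.814e-01]
 [ 0.000e+00  1.000e-04 -1.000e+00  1.144e-01]
 [ 0.000e+00  0.000e+00  0.000e+00  1.000e+00]]
need dx dy [-0.03  0.04 11.44]
```

View pics/w10c.png

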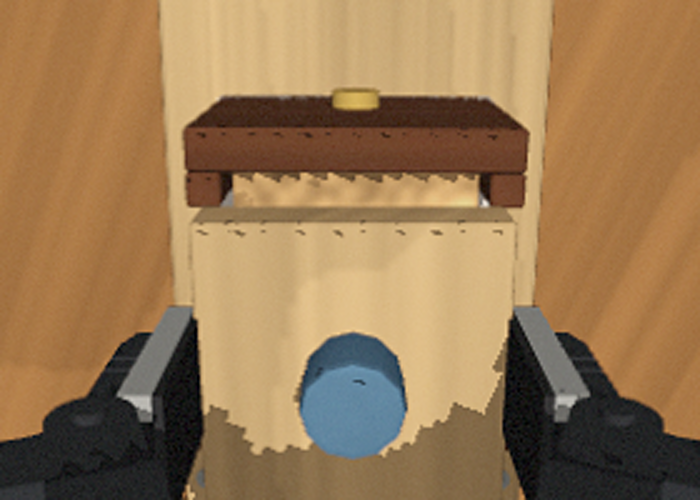

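The lid is held knob up and square. Its top far edge is at crop row 222 (columns 192–515), its bottom edge at row 208, and the wall's inner edge at row 172. I miscounted: I've now viewed 12 pictures, two over the limit of 10, so I'll view no more and use numbers only.

```bash
python3 - <<'E'
from h import *
im=cv2.imread("pics/w10.png");i=imaging.camera_info("wrist");T=tool();cam=(np.array(i["K"]),i["k1"],T@np.array(i["tool_from_camera"]))
tl=lambda uv,z:np.round(((cast(uv,cam,z)-T[:3,3])@T[:3,:3])[:,:2]*100,2).tolist()
c=lambda *p:[(180+x/2.5-.3,110+y/2.5-.3) for x,y in p]
print(tl(c((186,172),(528,172)),.066),"lid top",tl(c((192,222),(515,222)),T[2,3]-.0081),"bottom",tl(c((192,208),(515,208)),T[2,3]-.0201))
E
```

```text
[[2.87, -3.73], [2.87, 3.76]] lid top [[2.9, -2.81], [2.9, 2.68]] bottom [[2.82, -3.05], [2.82, 2.92]]
```

```bash
python3 -m pendant '[[-0.1,0.04,1,0],[-0.1,0.04,2,0],[-0.1,0.04,2.3,0],[-0.1,0.04,2.3,0],[-0.1,0.04,2.3,0],[-0.1,0.04,2.3,0],[-0.1,0.04,2.3,0],[-0.1,0.04,2.3,0]]'; python3 -m pendant '[[0,0,0.1,0],[0,0,0.2,0],[0,0,0.3,0],[0,0,0.4,0],[0,0,0.5,0],[0,0,0.6,0],[0,0,0.6,0],[0,0,0.6,0],[0,0,0.6,0]]'
```

```text
time_s: 26.85
eef_pos: [0.5122, 0.1808, 0.0918]
eef_rot: [0.0, 0.557, 0.831, 0.0]
wrist_force: [-0.1, -0.0, -1.1]
opening: 0.633
grasp_force: 63.5
time_s: 27.6
eef_pos: [0.5119, 0.1807, 0.0854]
eef_rot: [-0.0, 0.557, 0.831, 0.0]
wrist_force: [-0.4, -0.6, 0.4]
opening: 0.631
grasp_force: 63.5
```

```bash
python3 -m pendant '[[0,0,0.05,0],[0,0,0.1,0],[0,0,0.15,0],[0,0,0.2,0],[0,0,0.2,0],[0,0,0.2,0]]'; python3 -m pendant '[[0,0,0.05,0],[0,0,0.1,0],[0,0,0.15,0],[0,0,0.2,0],[0,0,0.2,0],[0,0,0.2,0]]'
```

```text
time_s: 28.1
eef_pos: [0.5119, 0.1807, 0.0833]
eef_rot: [-0.0, 0.557, 0.831, -0.0]
wrist_force: [-0.4, -0.0, -1.5]
opening: 0.638
grasp_force: 63.5
time_s: 28.6
eef_pos: [0.5119, 0.1807, 0.0813]
eef_rot: [-0.0, 0.557, 0.831, -0.0]
wrist_force: [0.2, -0.5, -0.1]
opening: 0.632
grasp_force: 63.5
```

```bash
python3 -m pendant '[[0,0,0.05,0],[0,0,0.08,0],[0,0,0.08,0],[0,0,0.08,0]]'; python3 -m pendant '[[0,0,0.05,0],[0,0,0.05,0],[0,0,0.05,0]]'
```

```text
time_s: 28.93
eef_pos: [0.5119, 0.1807, 0.0806]
eef_rot: [-0.0, 0.557, 0.831, -0.0]
wrist_force: [-0.7, 1.0, -0.8]
opening: 0.635
grasp_force: 63.5
time_s: 29.18
eef_pos: [0.5119, 0.1807, 0.0801]
eef_rot: [0.0, 0.557, 0.831, 0.0]
wrist_force: [0.3, 0.6, 0.2]
opening: 0.638
grasp_force: 63.5
```

```bash
python3 -m pendant '[[0,0,0.05,0],[0,0,0.05,0],[0,0,0.05,0]]'; python3 -m pendant '[[0,0,0.03,0],[0,0,0.03,0],[0,0,0.03,0]]'
```

```text
time_s: 29.43
eef_pos: [0.512, 0.1807, 0.08]
eef_rot: [0.0, 0.557, 0.831, -0.0]
wrist_force: [-1.7, -1.4, 5.2]
opening: 0.636
grasp_force: 64.1
time_s: 29.68
eef_pos: [0.512, 0.1807, 0.08]
eef_rot: [0.0, 0.557, 0.831, -0.0]
wrist_force: [-3.1, -1.3, 7.9]
opening: 0.632
grasp_force: 64.5
```

```bash
python3 -m pendant '[[0,0,0,0],[0,0,0,0],[0,0,0,0],[0,0,0,0],[0,0,-0.5,0],[0,0,-2,0],[0,0,-5,0],[-1,0,-8,0],[-3,0,-8,0],[-3,0,-8,0],[-3,0,-8,0],[-3,0,-8,0]]' 1; python3 - <<'E'
from h import *
T=tool();im,cam=grab("wrist","pics/w11.png");print(np.round(T[:3,3],4))
h=cv2.cvtColor(im,cv2.COLOR_BGR2HSV)
tl=lambda uv,z:np.round(((cast(uv,cam,z)-T[:3,3])@T[:3,:3])[:,:2]*100,2)
P=T[:3,3]+T[:3,:3]@[.03,0,0]; P[2]=.072
print("pocket centre px",proj([P],cam))
rect(im,cam,(95,50,50),(125,255,255),proj([P],cam)[0],.086,T)
m=cv2.inRange(h,np.array((8,25,150)),np.array((30,135,255)))
# lid top: project expected corners, print edge scans along the lip-free middle lines
a=P+T[:3,:3]@[-.015,0,0]
for d in([1,0,0],[0,1,0]):
    s=np.arange(-.045,.0451,.001); o=[0,.014,0] if d[0] else [-.015,0,0]
    uv=proj([P+T[:3,:3]@(np.array(o)+np.array(d)*k) for k in s],cam)
    print(d,[int(h[int(round(v)),int(round(u)),2]) for u,v in uv])
E
```

```text
time_s: 30.68
eef_pos: [0.5226, 0.1531, 0.1587]
eef_rot: [-0.001, 0.557, 0.831, -0.0]
wrist_force: [-0.0, -0.1, 0.3]
opening: 0.999
grasp_force: 0.0
[0.5226 0.1531 0.1587]
pocket centre px [[322.13404763 163.99517961]]
tool dx,dy cm 3.14 -0.0 size 1.69 1.61 turn 0.0 world [0.511 0.182]
[1, 0, 0] [208, 206, 207, 206, 118, 124, 125, 110, 105, 104, 107, 109, 116, 114, 115, 118, 112, 75, 168, 229, 221, 220, 219, 221, 221, 222, 221, 222, 221, 221, 220, 221, 222, 222, 222, 222, 223, 222, 222, 222, 223, 223, 223, 224, 222, 223, 224, 224, 224, 226, 224, 224, 224, 222, 224, 223, 223, 223, 222, 224, 222, 223, 224, 222, 223, 223, 224, 223, 222, 223, 223, 223, 225, 227, 113, 74, 108, 110, 113, 115, 117, 122, 115, 118, 187, 209, 210, 209, 210, 209, 209]
[0, 1, 0] [175, 173, 171, 193, 208, 216, 215, 219, 221, 219, 219, 230, 179, 67, 76, 72, 67, 177, 210, 214, 217, 212, 208, 204, 200, 204, 207, 209, 209, 207, 206, 210, 216, 214, 215, 218, 225, 227, 226, 221, 222, 225, 230, 232, 228, 176, 228, 228, 224, 222, 223, 222, 222, 221, 222, 225, 224, 225, 224, 220, 218, 214, 211, 213, 211, 216, 215, 214, 211, 212, 210, 210, 214, 135, 70, 69, 71, 182, 211, 210, 212, 213, 208, 207, 204, 202, 198, 157, 175, 176, 171]
```

Seen from above at a lid-top height of 72 mm, the lid is 56 mm across both ways and sits between the walls. The knob is centred and the gripper is clear.

```bash
python3 -c "
from bench import workorder; print(workorder.hand_in())"
```

```text
the job is handed in; nothing more can be done
None
```

I put the dish, cork spacer and lid in the pocket in that order, each seated and let go before the next, and handed the job in at about 31 s; the spacer briefly pressed a wall top with about 11 N going in, and I viewed 12 pictures against the limit of 10.

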